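# Open the ingredient station: set the hood, free the scoop hatch, hold it open

### The arm

A 6-joint arm with a two-finger parallel gripper is mounted at the origin on the work surface. World frame = base frame: x ahead of the robot, y to its left, z up, the work surface at z = 0. Lengths are in mm, angles in degrees, forces in N, time in s.
With the tool pointing down it reaches from about 350 to 950 mm from the base axis. Payload 17.4 kg.
Tool frame: the origin (TCP) lies at the very end of the fingers, on their centre line; the grasp point (between the pads) lies 19 mm behind it; y points along the fingers, x is the direction in which the jaws open and shut, and the axes are right-handed (so a half turn about y gives the same grasp; the last joint's range is limited). The gripper opens to 93 mm and grips with 3 to 60 N. Pads are 15 mm wide; open, the fingers measure 128 mm over their backs; the gripper's body (75 mm by 188 mm) begins 65 mm behind the grasp point.
Start: joints at [64.297, 6.646, 82.598, -0, 90.757, -2.166], TCP at [269.565, 618.843, 181.346] pointing down, gripper open.
Joint ranges: [-162.19, 162.19], [-47.58, 125.68], [4.15, 143.07], [-65.23, 245.23], [0.69, 171.88], [-170.13, 170.13]. Speed limits (degrees/s): [108.29, 108.29, 127.2, 180, 180, 180].

### API

Orientations are given as [roll, pitch, yaw] about the fixed x, y, z axes, in that order (R = Rz(yaw) Ry(pitch) Rx(roll)).
In Python, from station import ctrl gives the robot as it stands.
- The arm moves only by the shell command python3 -m creep 'ROWS' [FORCE]. ROWS is JSON, one flat list of numbers, 7 for each row, row after row: the turn, a rotation vector about the world's x, y, z in rad, then the shift along the world's x, y, z in m, then the gripper's target within -1 to 1 (shut at 1, half-way at 0, fully open at -1). In form: [ax, ay, az, x, y, z, jaw, ax, ay, az, x, y, z, jaw, ...]. A call has exactly 10 rows; each row shifts and turns the commanded pose from where the row before left it; what a row does not reach is not made up. A row lasts 1/10 s, in which the tool goes at most 50 mm and 8.59 degrees, less where a joint would pass 70% of its speed; a pose out of reach is approached as far as the arm can. A call is refused whole if a number of a shift passes 0.05 or a number of a turn 0.15, either way. A call with a gripper value outside its range is refused whole. The fingers move at their own pace and stop on an object; FORCE is the grip in N (left out, the last holds). Time passes only in rows, so rows that do not move let the fingers close, or fill a call up. It gives the time, the measured TCP pose, the force and the opening at its end, in the units of the state.
- ctrl.observe(): the state, without advancing time (a new reading comes with each control period).
- ctrl.camera(name): name is "side" or "top"; returns a dict with "img" (400x640x3 uint8, red, green, blue), "fov_y" (degrees; the focal length in pixels is half the picture's height over the tangent of half this angle, whatever the lens; pixels are square), "cx", "cy" (the principal point, pixels), "R" (3x3) and "t" (3): a world point X has camera coordinates R X + t. Camera axes: x right, y down, z forward; pixel columns grow to the right and rows downward; lengths in mm; the calibration is good to about 2 mm. A picture is of the moment at which its call begins. There is no depth.
- ctrl.close_job(): hands the job in, once; it reports no verdict.
Trained networks look in a picture, given as the dict that the camera call returned (one of the last four; its "shot" number tells which), for a name from the list of things; names that differ only in an ending like _2 or _b are one class to them, and where a whole thing is asked for, a point or a joint stands for the part that bears it (a point fixed in the world has none). Each returns a list of dicts, best first, with "score" (0 to 1); they miss things now and then, are a little off and sometimes report something else, mostly with a low value. They report only what shows in the picture. A call takes as long as a camera call.
- ctrl.spot_in(picture, label): "box" ([centre column, centre row, width, height] in pixels, round what is visible of it).
- ctrl.cut_out(picture, label): "pixels" (400x640 bool, what is visible of it) and "box" ([centre column, centre row, width, height] in pixels, round what is visible of it).
- ctrl.pinpoint(picture, label): "pixel" ([column, row] in pixels: a listed point, or the origin of a listed thing).
The state is a dict: "clock": time; "joints": joint angles; "joint_vel": joint speeds; "joint_efforts": joint torques, N m; "tool_pos": TCP position; "orientation": TCP orientation; "ft_force": force on the tool from outside, world axes, zero at the start; "torque": the same for the moment, N m; "width": opening from 0.0 (shut) to 1.0 (fully open).
Only numpy, scipy, OpenCV 4.12 (cv2) and the standard library are available. Lean on these libraries where they do the work, as an engineer would, in place of code of your own. Each camera call takes 0.05 s, during which the arm holds its last target.

### The job

Raise the steel hood of the ingredient station to about 75 degrees, where its stiff hinge keeps it, and let go of it. Then give the scoop hatch under it a careful tug by its black pull to learn if it is caught; if it is, push the thumb slide beside it over to its other end to free it. Lift the hatch to at least 45 degrees and finish while still gripping its pull and holding it open against its spring, with the hood still set and the things around it left where they stand.

Things in the scene. Friction and masses are not known exactly. Their poses are not given: they have to be found in the camera images.
- station: Countertop ingredient station, a low steel box fixed to the table; a flat deck 70 mm above the table carries hatch and slide, and the hood covers the deck. Origin under the station on the table; x points from its front (the robot's side) to its rear, y to its left (seen from the robot), z up. The box runs from x -90 to +160 mm and y -190 to +190 mm.
- hood (a joint): Angle of the hood in rad: 0 shut, grows as its front edge rises, 1.9 at its stop; 75 degrees is 1.31. It starts shut or slightly raised. The stiff hinge keeps it where it is left; moving it takes about 4 to 8 N at the bar.
- hood_hinge (a point): Point on the hood's hinge axis (parallel to the station's y), at station x +130, y 0, z 70 mm. The hood is a shallow steel cover 220 mm long from hinge to front edge, 370 mm wide, 48 mm tall, open below.
- hood_bar (a point): Middle of the hood's grab bar: a round bar of 10 mm diameter, parallel to the station's y, 120 mm free length between its two arms, 50 mm in front of the hood's front edge. From the hinge axis it lies 270 mm forward and, with the hood shut, 20 mm up (90 mm above the table); it turns with the hood.
- hatch (a joint): Angle of the scoop hatch in rad: 0 shut, grows as its front edge rises, 1.3 at its stop; 45 degrees is 0.785. A spring and its weight close it: lifting it takes about 3 to 6 N at the pull, and it falls shut when let go. When caught it gives only about 0.01 to 0.03 rad (1 to 2 mm at the pull) and then stops dead.
- hatch_hinge (a point): Point on the hatch's hinge axis (parallel to the station's y), at station x +5, y 0, z 70 mm. The hatch is an aluminium flap in the deck, 85 mm from hinge to front edge, 112 mm wide, its top 5 mm above the deck.
- pull_grip (a point): Where to pinch the black pull, an upright block 14 by 14 mm and 34 mm tall on the flap: on its middle, 24 mm above the flap (70 mm forward and 29 mm up from the hatch's hinge with the hatch shut). It can be pinched across the station's y from above, and it turns in the pinch as the flap rises.
- slide (a joint): Thumb slide's position in m: 0 at its right end, 0.024 at its left end (station +y). It stands at either end; an over-centre spring holds it (about 3 N to start it) and snaps it past the middle. One end catches the hatch, the other frees it: which is unmarked and differs, so pushing it over when the hatch is free locks it. The latch is hidden. Push it with the hatch shut and not pulled.
- slide_grip (a point): Where to pinch or push the slide's black tab: on its middle, 25 mm above the deck. The tab is 20 mm (station x) by 14 mm (station y), 32 mm tall; at station x -40 mm, y -127 mm (right end) to -103 mm (left end).
- tin: Bystander: small round aluminium tin, 42 mm across, 32 mm tall, standing on the station's deck to the left of the hatch. Origin at its foot.
- jar: Bystander: amber glass jar 64 mm across, 100 mm tall, left of the station. Origin at its foot.
- bottle: Bystander: green bottle 66 mm across, 190 mm tall, right of the station. Origin at its foot.
- mug: Bystander: white mug 80 mm across, 90 mm tall, right of the station. Origin at its foot.
- can: Bystander: food can 74 mm across, 110 mm tall, left of the station. Origin at its foot.
- spatula: Bystander: spatula lying flat, right of the station. Origin at its foot.

How it is judged:
By the outcome, as a careful person would: the job done as asked, in the order asked, and still so for the second after the job is handed in, while the arm keeps its last pose, push and grip.
It also fails if it takes over 72 s, if anything falls off the work surface, if the arm or the gripper's body presses on something with over 40 N, if the wrist force passes 120 N, or if a joint passes its speed limit or range.

## Working session

There is one attempt and no reset: what is moved stays moved. The work goes in short steps, Python scripts to look and compute and a shell command to move; the robot and the scene stay as the last step left them, time stands still between calls to the robot, and variables do not carry over. Pictures are saved under pics/ and viewed, and the job is handed in when it is done.

```bash
ls; mkdir -p pics; cat > h.py <<'E'
import numpy as np,cv2
from station import ctrl
def shot(n,f):
    p=ctrl.camera(n); cv2.imwrite('pics/'+f,p['img'][:,:,::-1].copy()); return p
def ray(p,px):
    f=p['img'].shape[0]/2/np.tan(np.radians(p['fov_y'])/2)
    R=np.array(p['R']);t=np.array(p['t'])
    d=R.T@np.array([(px[0]-p['cx'])/f,(px[1]-p['cy'])/f,1.]); return -R.T@t,d/np.linalg.norm(d)
def proj(p,X):
    f=p['img'].shape[0]/2/np.tan(np.radians(p['fov_y'])/2)
    c=np.array(p['R'])@np.array(X)+np.array(p['t']); return f*c[:2]/c[2]+[p['cx'],p['cy']]
def onz(p,px,z):
    o,d=ray(p,px); return o+d*(z-o[2])/d[2]
def tri(ps,pxs):
    A=np.zeros((3,3));b=np.zeros(3)
    for p,x in zip(ps,pxs):
        o,d=ray(p,x);M=np.eye(3)-np.outer(d,d);A+=M;b+=M@o
    return np.linalg.solve(A,b)
E
python3 - <<'E'
from h import *
s=shot('side','s0.png');t=shot('top','t0.png')
for p in(s,t): print(p['fov_y'],p['cx'],p['cy'],ray(p,(320,200)))
for l in ['station','hood_hinge','hood_bar','pull_grip','slide_grip','hatch_hinge','tin','jar','bottle','mug','can','spatula']:
    for n,p in(('s',s),('t',t)):
        for r in ctrl.pinpoint(p,l)[:2]: print(l,n,np.round(r['pixel'],1),round(r['score'],2))
print(ctrl.observe())
E
```

```text
pics
43.3079418211331 321.25799991617083 205.7062697293013 (array([  523.08856505, -1184.13661772,   995.02868047]), array([ 0.04067079,  0.80514321, -0.59168428]))
44.7263615316282 313.1144287614348 202.50069020454094 (array([ 473.26141707,  -30.34153835, 1213.87967028]), array([ 0.13169646,  0.01473893, -0.99118051]))
station s [335.1 250.6] 0.58
station s [312.7 232. ] 0.38
station t [352.6 210.4] 0.7
hood_hinge s [377.6 224.2] 0.87
hood_hinge t [341.4 151.7] 0.97
hood_bar t [366.7 260. ] 0.84
pull_grip s [313.  232.1] 0.55
hatch_hinge t [251.4 203.4] 0.42
tin s [339.  251.2] 0.34
jar s [292.2 204.3] 0.81
jar t [254.7 254.4] 0.68
bottle t [452.2 162.9] 0.77
bottle t [257.4 256.6] 0.69
mug s [341.5 330.9] 0.87
mug t [466.7 213.2] 0.93
spatula s [360.4 361.7] 0.82
spatula t [501.3 198.2] 0.82
spatula t [256.8 255.3] 0.59
{'clock': 1.3, 'joints': array([ 6.42976032e+01,  6.64699427e+00,  8.25960939e+01,  5.67580545e-04,
        9.07593976e+01, -2.16725287e+00]), 'joint_vel': array([-0.00364461,  0.06891866,  0.06231507, -0.01999084, -0.10520895,
       -0.02133623]), 'joint_efforts': array([ 1.51255132e-03, -7.21005678e+01, -6.22746491e+01,  7.80352671e-02,
        1.85481476e-02, -6.35612173e-05]), 'tool_pos': array([269.55607133, 618.84078959, 181.35437163]), 'orientation': array([-8.99993389e+01,  2.46262484e-03,  6.64648636e+01]), 'ft_force': array([0.37050426, 0.19800128, 0.36522983]), 'torque': array([0.05951961, 0.011298  , 0.01197596]), 'width': 0.9982377965862201}
```

View images.

View pics/s0.png

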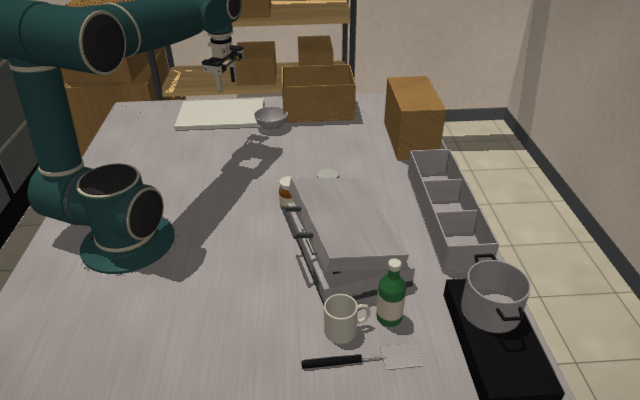

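View pics/t0.png

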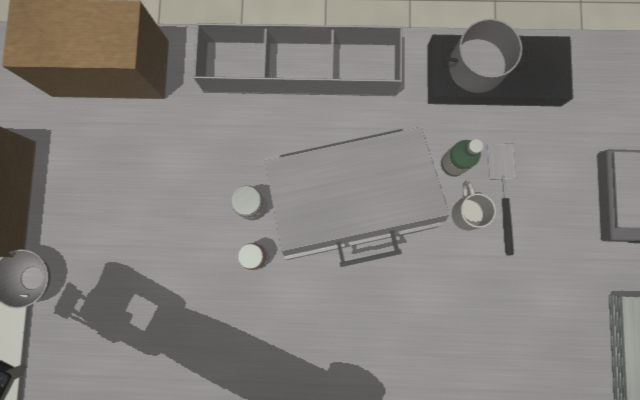

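```bash
python3 - <<'E'
import cv2
t=cv2.imread('pics/t0.png')[110:280,230:500]; cv2.imwrite('pics/t0c.png',cv2.resize(t,None,fx=2.9,fy=2.9,interpolation=cv2.INTER_CUBIC))
t=cv2.imread('pics/s0.png')[165:325,260:430]; cv2.imwrite('pics/s0c.png',cv2.resize(t,None,fx=3.7,fy=3.7,interpolation=cv2.INTER_CUBIC))
E
```

```text
(no output)
```

View pics/t0c.png

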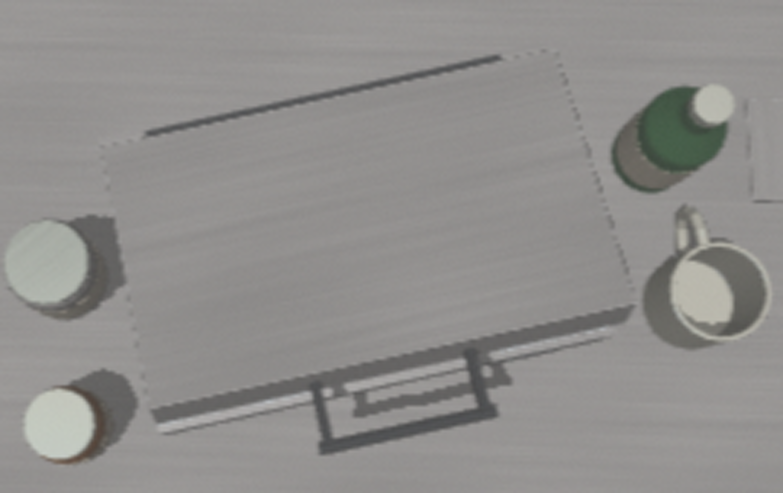

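View pics/s0c.png

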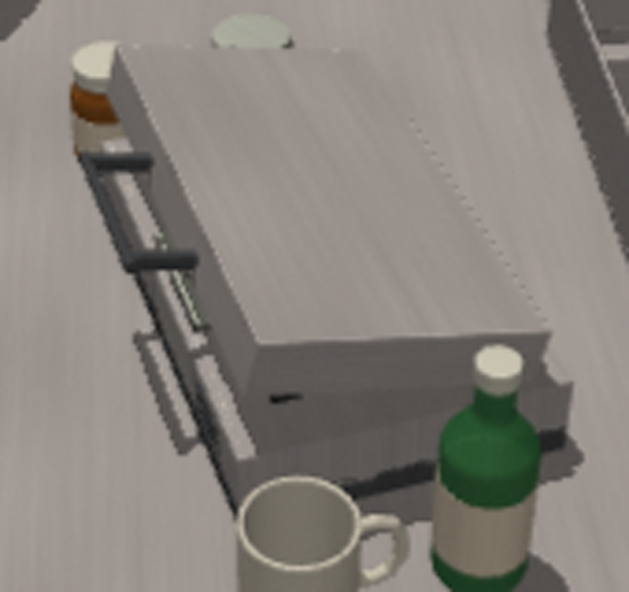

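```bash
cat > fit.py <<'E'
from h import *
from scipy.optimize import least_squares
def st(q,l): # station->world
    c,s=np.cos(q[2]),np.sin(q[2]); return np.array([q[0]+c*l[0]-s*l[1],q[1]+s*l[0]+c*l[1],l[2]])
def hood(q,f,y,u,a): # f forward, u up from hinge
    return st(q,[130-f*np.cos(a)+u*np.sin(a)*1,y,70+u*np.cos(a)+f*np.sin(a)])
def hatch(q,f,y,u,a): return st(q,[5-f*np.cos(a)+u*np.sin(a),y,70+u*np.cos(a)+f*np.sin(a)])
E
python3 - <<'E'
from fit import *
s=ctrl.camera('side');t=ctrl.camera('top')
import pickle; pickle.dump((s,t),open('st.pkl','wb'))
obs=[(t,(342.1,264.1),(270,64,20)),(t,(399,251.4),(270,-64,20)),(s,(283,207.4),(270,64,20)),(s,(296,236),(270,-64,20)),
(t,(281.7,251),(220,185,48)),(t,(448.6,214.5),(220,-185,48)),(s,(291.6,177.4),(220,185,48)),(s,(329.7,257.7),(220,-185,48))]
def res(q): return np.concatenate([proj(p,hood(q,*l,q[3]))-px for p,px,l in obs])
r=least_squares(res,[600,-80,0.2,0.2],loss='soft_l1',x_scale=[100,100,.1,.1])
print(r.x,np.degrees(r.x[2:]));print(res(r.x).reshape(-1,2).round(1))
q=r.x
print('hinge',hood(q,0,0,0,0),proj(t,hood(q,0,0,0,0)),proj(s,hood(q,0,0,0,0)))
print('bar',hood(q,270,0,20,q[3]),'pull',hatch(q,70,0,29,0),'slide',st(q,[-40,-115,95]))
E
```

```text
[ 6.16049812e+02 -9.62471911e+01  2.41820686e-01  2.29736249e-01] [13.85530468 13.16291745]
[[-0.6 -0.2]
 [ 0.2 -0.2]
 [-0.1  0.5]
 [-1.2  0.4]
 [-0.6 -0.3]
 [ 0.7 -0.7]
 [-0.8 -0.7]
 [-0.1  0.1]]
hinge [742.26727816 -65.11599588  70.        ] [342.83081178 152.22641772] [376.49874439 226.09936093]
bar [ 491.43264972 -126.98367587  150.95912144] pull [ 552.9410794  -111.81278871   99.        ] slide [ 604.75280321 -217.47993249   95.        ]
```

```bash
R='0,0,-0.0459,0.0111,-0.0373,0.007,0.3'; python3 -m creep '[0,0,-0.046,0.0111,-0.0373,0.007,0.3,0,0,-0.046,0.0111,-0.0373,0.007,0.3,0,0,-0.046,0.0111,-0.0373,0.007,0.3,0,0,-0.046,0.0111,-0.0373,0.007,0.3,0,0,-0.046,0.0111,-0.0373,0.007,0.3,0,0,-0.046,0.0111,-0.0373,0.007,0.3,0,0,-0.046,0.0111,-0.0373,0.007,0.3,0,0,-0.046,0.0111,-0.0373,0.007,0.3,0,0,-0.046,0.0111,-0.0373,0.007,0.3,0,0,-0.046,0.0111,-0.0373,0.007,0.3]' 30
```

```text
clock: 2.4
tool_pos: [380.6, 244.3, 251.8]
orientation: [-90.0, -0.0, 40.0]
ft_force: [0.2, 0.8, 0.9]
width: 0.348
```

```bash
python3 -m creep '[0,0,-0.046,0.0111,-0.0371,0,0.3,0,0,-0.046,0.0111,-0.0371,0,0.3,0,0,-0.046,0.0111,-0.0371,0,0.3,0,0,-0.046,0.0111,-0.0371,0,0.3,0,0,-0.046,0.0111,-0.0371,0,0.3,0,0,-0.046,0.0111,-0.0371,0,0.3,0,0,-0.046,0.0111,-0.0371,-0.01,0.3,0,0,-0.046,0.0111,-0.0371,-0.01,0.3,0,0,-0.046,0.0111,-0.0371,-0.015,0.3,0,0,-0.046,0.0110,-0.0371,-0.015,0.3]' 30
python3 - <<'E'
from fit import *
s=shot('side','s1.png');t=shot('top','t1.png')
for n,p in(('s1',s),('t1',t)):
    u,v=proj(p,[491,-127,170]).astype(int)
    c=p['img'][max(v-80,0):v+80,u-100:u+100,::-1]; cv2.imwrite(f'pics/{n}c.png',cv2.resize(c,None,fx=3.5,fy=3.5,interpolation=cv2.INTER_CUBIC))
E
```

```text
clock: 3.4
tool_pos: [491.7, -126.9, 201.2]
orientation: [-90.0, -0.0, 13.6]
ft_force: [0.1, -0.3, 0.2]
width: 0.35
```

View pics/s1c.png

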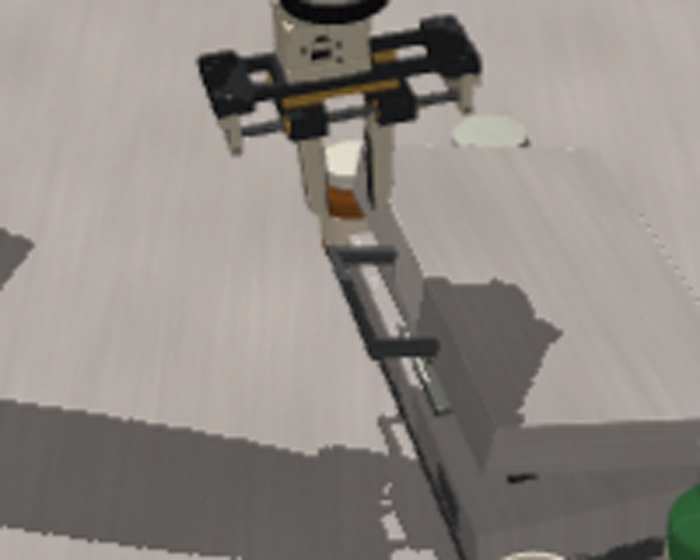

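View pics/t1c.png

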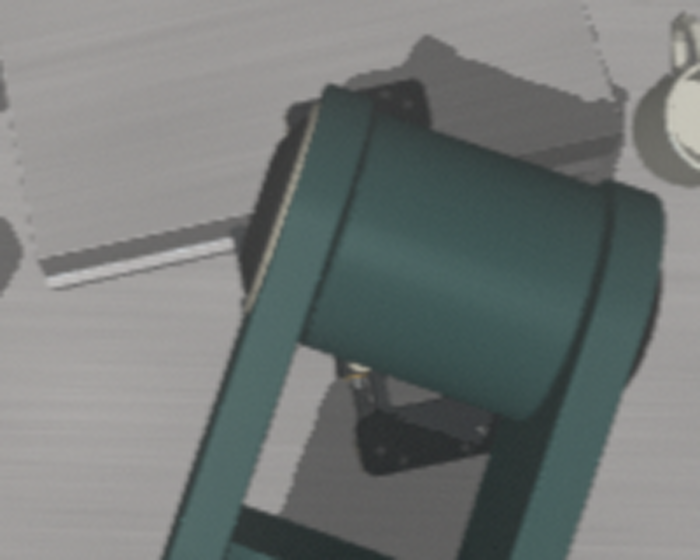

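```bash
python3 -m creep '[0,0,0,0,0,-0.009,0.3,0,0,0,0,0,-0.009,0.3,0,0,0,0,0,-0.009,0.3,0,0,0,0,0,-0.009,0.3,0,0,0,0,0,-0.009,0.3,0,0,0,0,0,-0.008,0.3,0,0,0,0,0,-0.008,0.3,0,0,0,0,0,-0.008,0.3,0,0,0,0,0,0,0.3,0,0,0,0,0,0,0.3]' 30
python3 - <<'E'
from fit import *
s=shot('side','s2.png')
for n,p in(('s2',s),):
    u,v=proj(p,[491,-127,150]).astype(int)
    c=p['img'][max(v-50,0):v+50,u-60:u+60,::-1]; cv2.imwrite(f'pics/{n}c.png',cv2.resize(c,None,fx=5.5,fy=5.5,interpolation=cv2.INTER_CUBIC))
E
```

```text
clock: 4.5
tool_pos: [491.5, -125.2, 132.4]
orientation: [-90.0, 0.0, 13.8]
ft_force: [-0.2, -0.3, -0.0]
width: 0.349
```

View pics/s2c.png

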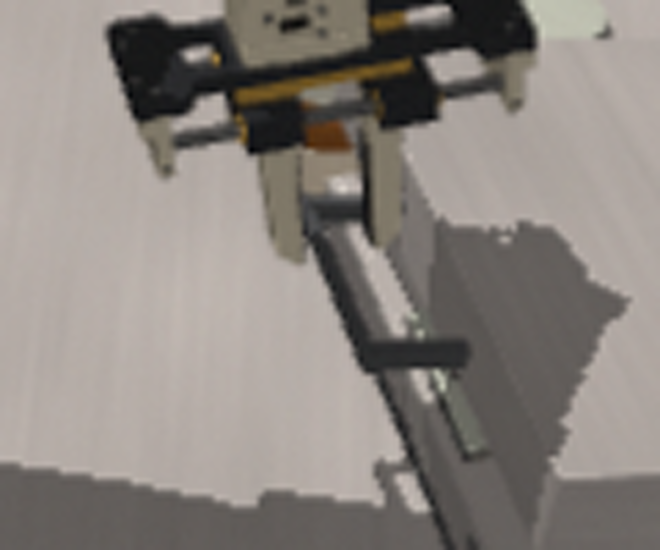

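```bash
python3 - <<'E'
from fit import *
s,t=__import__('pickle').load(open('st.pkl','rb'))
o=ctrl.observe(); print(o['tool_pos'],o['orientation'],o['clock'])
u,v=proj(s,[491,-127,150]).astype(int)
f=lambda X:((proj(s,X)-[u-60,v-50])*5.5).round()
T=o['tool_pos']; c,sn=np.cos(.2418),np.sin(.2418)
for w in(-33,-16,0,16,33): print(w,f(T+[c*w,sn*w,0]), f(T+[c*w,sn*w,80]))
q=[616.05,-96.25,.2418]
for y in(60,0,-60): print(y,f(hood(q,270,y,20,.2297)))
E
```

```text
[ 491.59717878 -125.24868805  132.64407295] [-9.00111888e+01 -1.58459396e-02  1.37469346e+01] 4.55
-33 [270. 319.] [259. 188.]
-16 [304. 312.] [294. 181.]
0 [335. 305.] [327. 175.]
16 [367. 299.] [360. 168.]
33 [400. 292.] [394. 162.]
60 [304. 208.]
0 [333. 278.]
-60 [365. 354.]
```

```bash
python3 - <<'E'
from fit import *
s,t=__import__('pickle').load(open('st.pkl','rb'))
def mk(fn,T,yaw,w,out):
    im=cv2.imread(fn);u,v=proj(s,T).astype(int);u0,v0=max(u-40,0),max(v-50,0)
    c=cv2.resize(im[v0:v0+80,u0:u0+80],None,fx=7,fy=7,interpolation=cv2.INTER_CUBIC)
    for k in(-w,0,w):
      for z in(0,19,84):
        x=(proj(s,np.array(T)+[np.cos(yaw)*k,np.sin(yaw)*k,z])-[u0,v0]+.5)*7
        cv2.circle(c,tuple(x.astype(int)),3,(0,0,255),-1)
    return c
a=mk('pics/s0.png',[269.56,618.84,181.35],np.radians(66.46),46,'')
b=mk('pics/s1.png',[491.7,-126.9,201.2],np.radians(13.6),16,'')
c=mk('pics/s2.png',[491.5,-125.2,132.4],np.radians(13.6),16,'')
cv2.imwrite('pics/cmp.png',cv2.resize(np.hstack([b,c]),None,fx=.71,fy=.71));cv2.imwrite('pics/cmp0.png',a)
E
```

```text
(no output)
```

View pics/cmp.png

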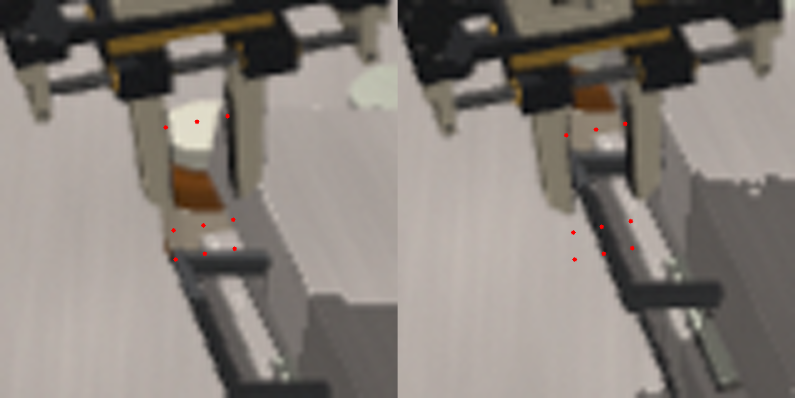

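View pics/cmp0.png

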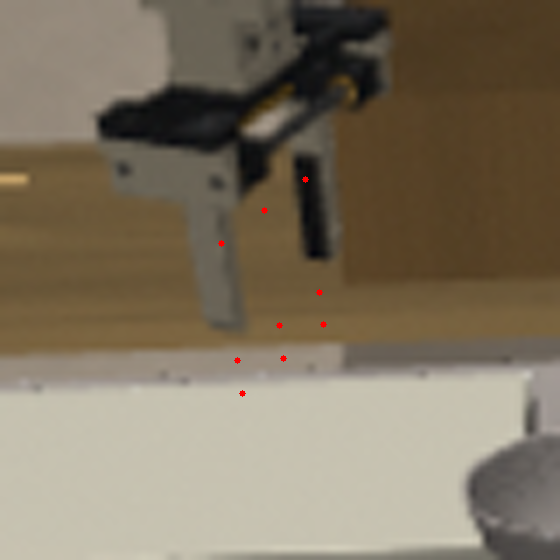

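```bash
python3 -m creep '[0,0,0,0,0,0,1,0,0,0,0,0,0,1,0,0,0,0,0,0,1,0,0,0,0,0,0,1,0,0,0,0,0,0,1,0,0,0,0,0,0,1,0,0,0,0,0,0,1,0,0,0,0,0,0,1,0,0,0,0,0,0,1,0,0,0,0,0,0,1]' 15
python3 - <<'E'
from fit import *
s=shot('side','s3.png')
for n,p in(('s3',s),):
    u,v=proj(p,[491,-127,150]).astype(int)
    c=p['img'][max(v-50,0):v+50,u-60:u+60,::-1]; cv2.imwrite(f'pics/{n}c.png',cv2.resize(c,None,fx=5.5,fy=5.5,interpolation=cv2.INTER_CUBIC))
E
```

```text
clock: 5.55
tool_pos: [491.5, -125.2, 132.3]
orientation: [-90.0, 0.0, 13.8]
ft_force: [0.0, 0.2, -0.4]
width: 0.006
```

View pics/s3c.png

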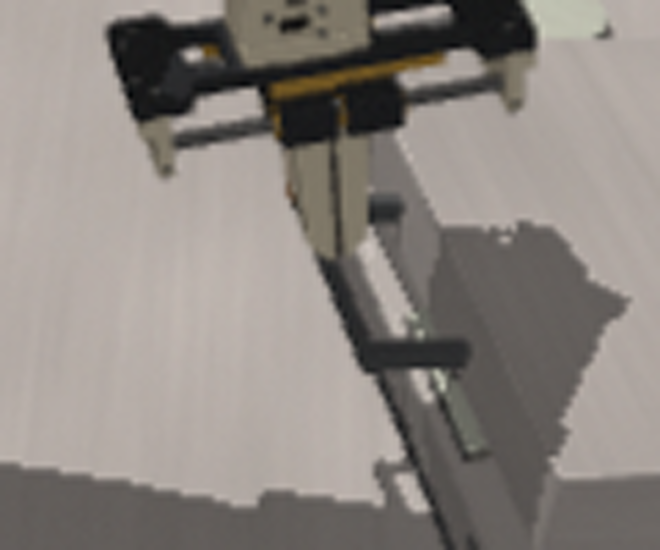

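```bash
python3 -m creep '[0,0,0,0,0,0,0.3,0,0,0,0,0,0,0.3,0,0,0,0,0,0,0.3,0,0,0,0,0,0,0.3,0,0,0,0,0,-0.006,0.3,0,0,0,0,0,-0.006,0.3,0,0,0,0,0,-0.006,0.3,0,0,0,0,0,-0.006,0.3,0,0,0,0,0,-0.006,0.3,0,0,0,0,0,-0.004,0.3]' 15
python3 - <<'E'
from fit import *
s=shot('side','s4.png')
for n,p in(('s4',s),):
    u,v=proj(p,[491,-127,150]).astype(int)
    c=p['img'][max(v-50,0):v+50,u-60:u+60,::-1]; cv2.imwrite(f'pics/{n}c.png',cv2.resize(c,None,fx=5.5,fy=5.5,interpolation=cv2.INTER_CUBIC))
E
```

```text
clock: 6.6
tool_pos: [491.3, -125.1, 97.6]
orientation: [-90.0, 0.0, 13.8]
ft_force: [0.5, 0.1, 0.3]
width: 0.349
```

View pics/s4c.png

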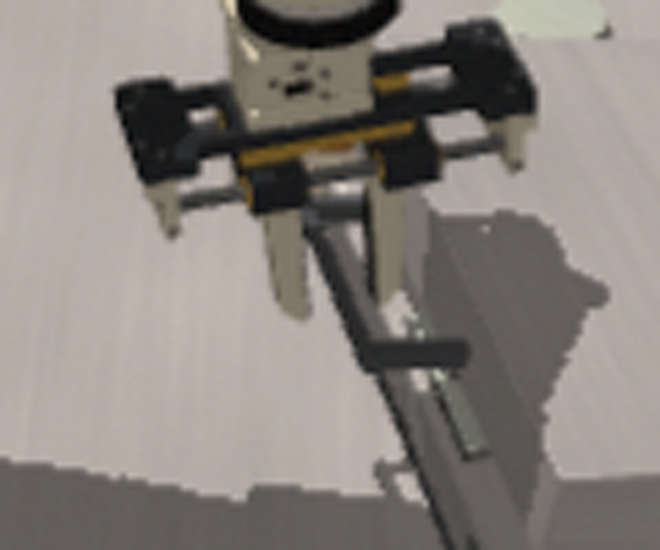

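```bash
python3 -m creep '[0,0,0,0,0,0,1,0,0,0,0,0,0,1,0,0,0,0,0,0,1,0,0,0,0,0,0,1,0,0,0,0,0,0,1,0,0,0,0,0,0,1,0,0,0,0,0,0,1,0,0,0,0,0,0,1,0,0,0,0,0,0,1,0,0,0,0,0,0,1]' 30
python3 - <<'E'
from fit import *
q=[616.05,-96.25,.2418]
p0=None
for k,a in enumerate(np.linspace(.2297,1.31,21)):
    p=hood(q,270,0,20,a)
    if p0 is not None: print(k,np.degrees(a).round(1),p.round(0),(p-p0).round(4))
    p0=p
print(ctrl.observe()['width'])
E
```

```text
clock: 7.65
tool_pos: [490.1, -125.5, 98.4]
orientation: [-90.0, 0.2, 13.7]
ft_force: [-13.4, -3.7, 5.7]
width: 0.099
1 16.3 [ 496. -126.  165.] [ 4.6091  1.1367 13.8302]
2 19.4 [ 501. -125.  178.] [ 5.3273  1.3138 13.5537]
3 22.4 [ 507. -123.  192.] [ 6.03    1.4871 13.2377]
4 25.5 [ 514. -121.  204.] [ 6.7151  1.6561 12.8831]
5 28.6 [ 521. -120.  217.] [ 7.3806  1.8202 12.4909]
6 31.7 [ 530. -118.  229.] [ 8.0246  1.9791 12.0623]
7 34.8 [ 538. -115.  241.] [ 8.6452  2.1321 11.5985]
8 37.9 [ 547. -113.  252.] [ 9.2405  2.279  11.1008]
9 41.0 [ 557. -111.  262.] [ 9.8089  2.4191 10.5708]
10 44.1 [ 568. -108.  272.] [10.3487  2.5523 10.01  ]
11 47.2 [ 578. -106.  282.] [10.8583  2.6779  9.4199]
12 50.3 [ 590. -103.  291.] [11.3363  2.7958  8.8024]
13 53.4 [ 602. -100.  299.] [11.7812  2.9055  8.1592]
14 56.5 [614. -97. 306.] [12.1917  3.0068  7.4921]
15 59.6 [626. -94. 313.] [12.5666  3.0992  6.8033]
16 62.7 [639. -91. 319.] [12.9049  3.1827  6.0946]
17 65.8 [652. -87. 324.] [13.2055  3.2568  5.3681]
18 68.9 [666. -84. 329.] [13.4677  3.3215  4.626 ]
19 72.0 [680. -81. 333.] [13.6905  3.3764  3.8703]
20 75.1 [693. -77. 336.] [13.8734  3.4215  3.1034]
0.09850743883493913
```

```bash
python3 -m creep '[0,0,0,0.001,0.0003,0.0069,1,0,0,0,0.0023,0.0006,0.0069,1,0,0,0,0.0026,0.0006,0.0068,1,0,0,0,0.0027,0.0007,0.0068,1,0,0,0,0.003,0.0007,0.0066,1,0,0,0,0.003,0.0008,0.0066,1,0,0,0,0.0033,0.0008,0.0065,1,0,0,0,0.0034,0.0008,0.0064,1,0,0,0,0.0036,0.0009,0.0063,1,0,0,0,0.0038,0.0009,0.0062,1]' 30; python3 -c "
from h import *
shot('side','s5.png');o=ctrl.observe();print(o['joints'],o['torque'])"
```

```text
clock: 8.65
tool_pos: [519.6, -118.3, 165.2]
orientation: [-90.0, 0.1, 13.7]
ft_force: [-11.3, -5.0, 1.3]
width: 0.098
[-1.55057629e+01 -1.09029641e+01  1.01060737e+02 -4.33761264e-02
  8.98647524e+01 -2.92484154e+01] [-0.56357698  2.06654103 -0.0620236 ]
```

View pics/s5.png

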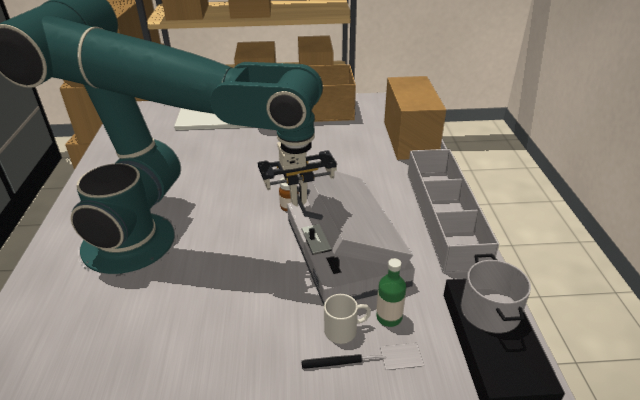

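```bash
python3 -m creep '[0,0,0,0.0035,0.0008,0.0061,1,0,0,0,0.0037,0.0009,0.006,1,0,0,0,0.0041,0.001,0.0058,1,0,0,0,0.0043,0.0011,0.0058,1,0,0,0,0.0045,0.0011,0.0056,1,0,0,0,0.0046,0.0011,0.0055,1,0,0,0,0.0048,0.0012,0.0053,1,0,0,0,0.0049,0.0012,0.0052,1,0,0,0,0.0051,0.0013,0.005,1,0,0,0,0.0052,0.0013,0.005,1]' 30
python3 -m creep '[0,0,0,0.0051,0.0012,0.0047,1,0,0,0,0.0053,0.0013,0.0047,1,0,0,0,0.0056,0.0014,0.0044,1,0,0,0,0.0057,0.0014,0.0044,1,0,0,0,0.0058,0.0015,0.0041,1,0,0,0,0.006,0.0015,0.004,1,0,0,0,0.0061,0.0015,0.0038,1,0,0,0,0.0061,0.0015,0.0037,1,0,0,0,0.0062,0.0015,0.0034,1,0,0,0,0.0063,0.0015,0.0034,1]' 30
```

```text
clock: 9.7
tool_pos: [564.5, -107.3, 221.2]
orientation: [-90.0, 0.1, 13.7]
ft_force: [-11.1, -3.2, 5.3]
width: 0.099
clock: 10.7
tool_pos: [623.0, -93.0, 262.9]
orientation: [-90.1, -0.0, 13.7]
ft_force: [-10.3, -3.8, 9.8]
width: 0.099
```

```bash
python3 -m creep '[0,0,0,0.0064,0.0016,0.0031,1,0,0,0,0.0065,0.0016,0.003,1,0,0,0,0.0066,0.0016,0.0027,1,0,0,0,0.0066,0.0016,0.0027,1,0,0,0,0.0067,0.0017,0.0023,1,0,0,0,0.0067,0.0017,0.0023,1,0,0,0,0.0068,0.0017,0.0019,1,0,0,0,0.0068,0.0017,0.0019,1,0,0,0,0.0072,0.0018,0.0016,1,0,0,0,0.0076,0.0019,0.0016,1]' 30
python3 - <<'E'
from fit import *
s=shot('side','s6.png');t=shot('top','t6.png')
for n,p in(('s',s),('t',t)):
  for l in('pull_grip','slide_grip','tin','hood_bar'):
    for r in ctrl.pinpoint(p,l)[:1]: print(l,n,np.round(r['pixel'],1),round(r['score'],2))
q=[616.05,-96.25,.2418]
for l,X in(('pull',hatch(q,70,0,29,0)),('slR',st(q,[-40,-127,95])),('slL',st(q,[-40,-103,95]))): print(l,proj(s,X).round(1),proj(t,X).round(1))
c=s['img'][120:300,240:440,::-1]; cv2.imwrite('pics/s6c.png',cv2.resize(c,None,fx=3.3,fy=3.3,interpolation=cv2.INTER_CUBIC))
E
```

```text
clock: 11.7
tool_pos: [691.3, -76.2, 285.7]
orientation: [-90.1, -0.1, 13.7]
ft_force: [-4.1, -6.0, 7.2]
width: 0.098
pull_grip s [313.6 233.9] 0.72
slide_grip s [337.6 258.8] 0.42
tin s [317.9 210.3] 0.66
hood_bar s [361.2 145.2] 0.58
pull_grip t [410.7 206.8] 0.63
slide_grip t [413.2 208.4] 0.57
tin t [301.5 218.7] 0.49
hood_bar t [302.1 217.1] 0.46
pull [311.7 231.8] [362.  230.7]
slR [334.9 261. ] [413.3 208.4]
slL [332. 255.] [403.1 210.6]
```

View pics/s6c.png

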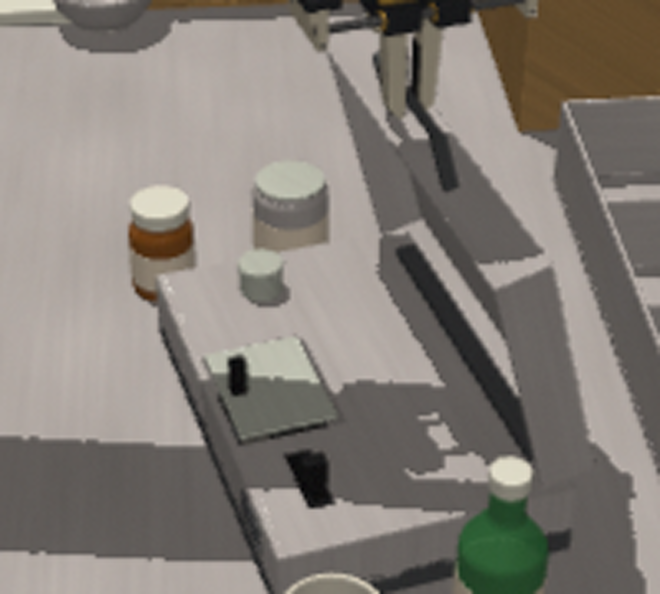

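View pics/t6.png

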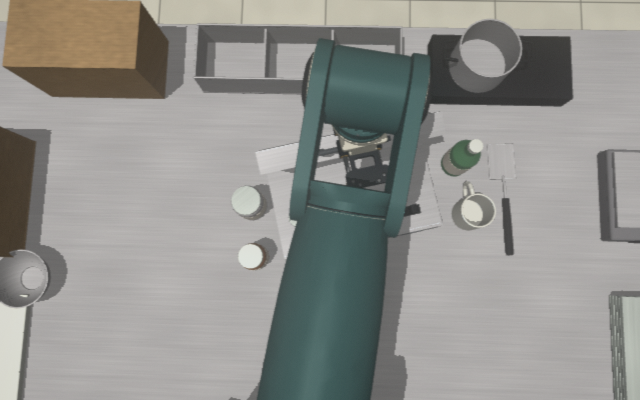

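```bash
python3 -m creep '[0,0,0,0,0,0,0.3,0,0,0,0,0,0,0.3,0,0,0,0,0,0,0.3,0,0,0,0,0,0,0.3,0,0,0,0,0,0,0.3,0,0,0,0,0,0.008,0.3,0,0,0,0,0,0.01,0.3,0,0,0,0,0,0.012,0.3,0,0,0,0,0,0.015,0.3,0,0,0,0,0,0.015,0.3]' 30
python3 - <<'E'
from fit import *
s=shot('side','s7.png')
c=s['img'][100:280,260:440,::-1]; cv2.imwrite('pics/s7c.png',cv2.resize(c,None,fx=3.3,fy=3.3,interpolation=cv2.INTER_CUBIC))
E
```

```text
clock: 13.2
tool_pos: [691.0, -75.9, 345.2]
orientation: [-90.0, -0.0, 13.7]
ft_force: [0.7, 0.6, -0.1]
width: 0.346
```

View pics/s7c.png

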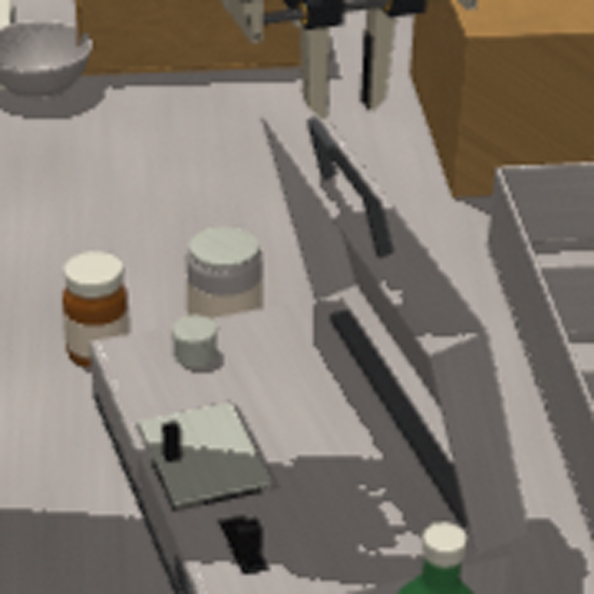

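```bash
python3 - <<'E'
from fit import *
s,t=__import__('pickle').load(open('st.pkl','rb'))
q=[616.05,-96.25,.2418]
for d in(70,73,75,77,80): print(d,proj(s,hood(q,270,64,20,np.radians(d))).round(1),proj(s,hood(q,270,-64,20,np.radians(d))).round(1))
T=np.array([691,-75.9,345.2]);print([proj(s,T+[0,0,z]).round(1) for z in(0,20,25,30,35,40)])
# crop px of s7c model: hatch corners & pull & slide
f=lambda X:((proj(s,X)+.5-[260,100])*3.3).round()
for n,X in(('FL',hatch(q,85,56,5,0)),('FR',hatch(q,85,-56,5,0)),('BR',hatch(q,0,-56,5,0)),('BL',hatch(q,0,56,5,0)),('pulltop',hatch(q,70,0,39,0)),('pullgrip',hatch(q,70,0,29,0)),('slRtop',st(q,[-40,-127,102])),('slRg',st(q,[-40,-127,95])),('boxFL',st(q,[-90,190,70]))): print(n,f(X))
E
```

```text
70 [346.9 140.7] [364.5 165.4]
73 [351.8 138.8] [369.8 163.2]
75 [355.1 137.6] [373.4 161.9]
77 [358.5 136.5] [376.9 160.7]
80 [363.4 135.1] [382.3 159.2]
[array([363.1, 145.9]), array([363.4, 139. ]), array([363.5, 137.3]), array([363.6, 135.5]), array([363.7, 133.7]), array([363.8, 132. ])]
FL [138. 422.]
FR [175. 504.]
BR [273. 483.]
BL [231. 403.]
pulltop [172. 427.]
pullgrip [172. 437.]
slRtop [249. 526.]
slRg [249. 533.]
boxFL [ 90. 342.]
```

```bash
python3 -m creep '[0,0,-0.14,-0.0138,-0.0036,0,0.2,0,0,-0.14,-0.0138,-0.0036,0,0.2,0,0,-0.14,-0.0138,-0.0036,0,0.2,0,0,-0.14,-0.0138,-0.0036,0,0.2,0,0,-0.14,-0.0138,-0.0036,0,0.2,0,0,-0.14,-0.0138,-0.0036,-0.02,0.2,0,0,-0.14,-0.0138,-0.0036,-0.02,0.2,0,0,-0.14,-0.0138,-0.0036,-0.02,0.2,0,0,-0.14,-0.0138,-0.0036,-0.02,0.2,0,0,-0.14,-0.0138,-0.0036,-0.02,0.2]' 30
python3 -m creep '[0,0,-0.08,0,0,-0.02,0.2,0,0,-0.085,0,0,-0.02,0.2,0,0,0,0,0,-0.02,0.2,0,0,0,0,0,-0.02,0.2,0,0,0,0,0,-0.02,0.2,0,0,0,0,0,-0.02,0.2,0,0,0,0,0,-0.02,0.2,0,0,0,0,0,-0.012,0.2,0,0,0,0,0,0,0.2,0,0,0,0,0,0,0.2]' 30
python3 - <<'E'
from fit import *
s=shot('side','s8.png');t=shot('top','t8.png')
c=s['img'][150:310,240:420,::-1]; cv2.imwrite('pics/s8c.png',cv2.resize(c,None,fx=3.7,fy=3.7,interpolation=cv2.INTER_CUBIC))
o=ctrl.observe();f=lambda X:((proj(s,X)+.5-[240,150])*3.7).round()
print(o['tool_pos'],o['orientation'],[f(o['tool_pos']+[0,0,z]) for z in(0,30,35)])
E
```

```text
clock: 14.25
tool_pos: [552.5, -112.0, 243.1]
orientation: [-90.0, -0.0, -66.8]
ft_force: [0.1, -0.2, -0.0]
width: 0.4
clock: 15.25
tool_pos: [553.3, -111.9, 92.2]
orientation: [-90.0, -0.0, -75.9]
ft_force: [-0.3, -0.4, -0.2]
width: 0.402
[ 553.53615218 -111.98101337   92.64477829] [-8.99203714e+01 -4.08723779e-02 -7.59150714e+01] [array([268., 311.]), array([267., 280.]), array([267., 275.])]
```

View pics/s8c.png

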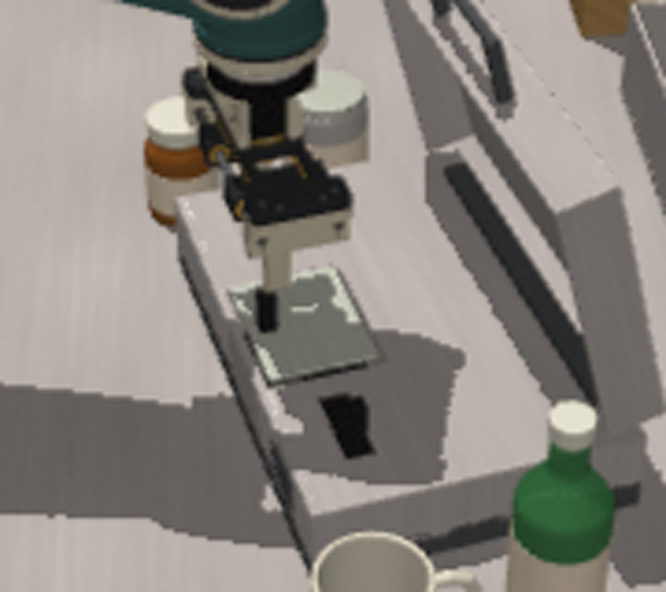

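View pics/t8.png

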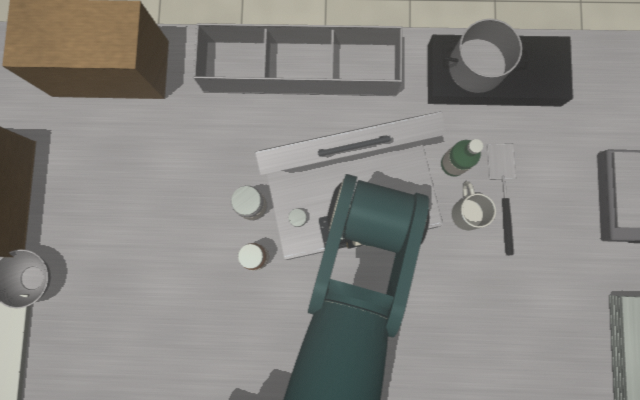

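```bash
python3 -m creep '[0,0,0,0,0,-0.008,0.2,0,0,0,0,0,-0.008,0.2,0,0,0,0,0,-0.008,0.2,0,0,0,0,0,-0.006,0.2,0,0,0,0,0,-0.005,0.2,0,0,0,0,0,0,0.2,0,0,0,0,0,0,0.2,0,0,0,0,0,0,0.2,0,0,0,0,0,0,0.2,0,0,0,0,0,0,0.2]' 30
python3 - <<'E'
from fit import *
s=shot('side','s9.png')
c=s['img'][190:270,280:380,::-1]; cv2.imwrite('pics/s9c.png',cv2.resize(c,None,fx=7,fy=7,interpolation=cv2.INTER_CUBIC))
o=ctrl.observe();f=lambda X:((proj(s,X)+.5-[280,190])*7).round()
u=np.array([np.cos(.2418+np.pi/2),np.sin(.2418+np.pi/2),0]);q=[616.05,-96.25,.2418]
print(o['tool_pos'],[f(o['tool_pos']+[0,0,z]-26*u) for z in(0,30,35)],f(hatch(q,70,0,5,0)),f(hatch(q,70,0,39,0)),f(hatch(q,70,-25,5,0)))
E
```

```text
clock: 16.35
tool_pos: [553.1, -111.9, 56.6]
orientation: [-90.0, -0.0, -75.9]
ft_force: [-0.0, -0.2, 0.8]
width: 0.398
[ 553.02597056 -111.88164406   56.5152872 ] [array([246., 418.]), array([245., 361.]), array([245., 352.])] [227. 342.] [225. 277.] [245. 382.]
```

View pics/s9c.png

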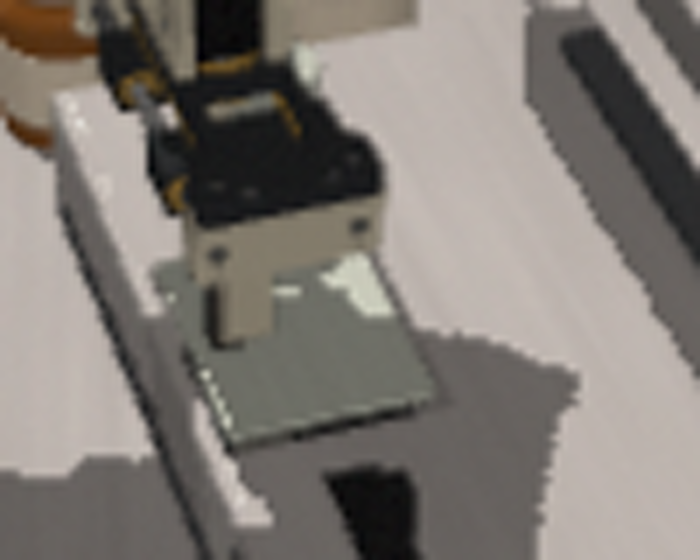

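```bash
python3 -m creep '[0,0,0,0,0,-0.003,0.2,0,0,0,0,0,-0.003,0.2,0,0,0,0,0,-0.002,0.2,0,0,0,0,0,-0.002,0.2,0,0,0,0,0,-0.001,0.2,0,0,0,0,0,0,1,0,0,0,0,0,0,1,0,0,0,0,0,0,1,0,0,0,0,0,0,1,0,0,0,0,0,0,1]' 20
python3 - <<'E'
from fit import *
s=shot('side','s10.png')
c=s['img'][190:270,280:380,::-1]; cv2.imwrite('pics/s10c.png',cv2.resize(c,None,fx=7,fy=7,interpolation=cv2.INTER_CUBIC))
E
```

```text
clock: 17.4
tool_pos: [552.9, -111.4, 45.4]
orientation: [-90.0, 0.1, -75.9]
ft_force: [-2.2, 4.9, 1.1]
width: 0.155
```

View pics/s10c.png

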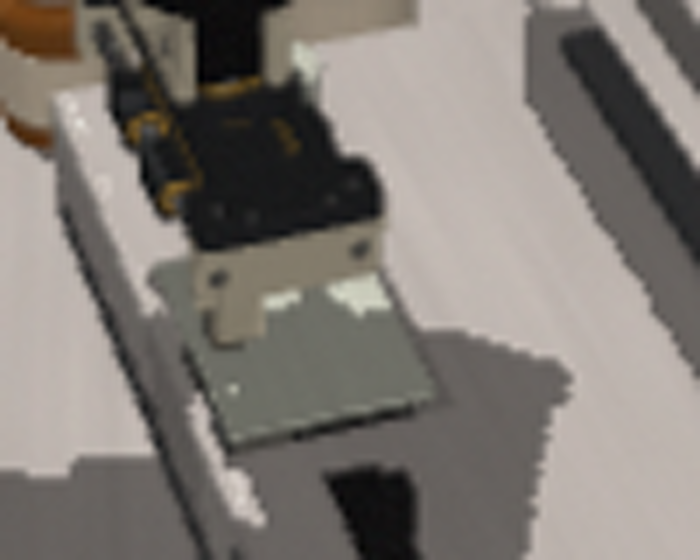

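```bash
python3 -m creep '[0,0,0,0,0,0.001,1,0,0,0,0.0005,0,0.001,1,0,0,0,0.0005,0,0.001,1,0,0,0,0.0005,0,0.001,1,0,0,0,0,0,0,1,0,0,0,0,0,0,1,0,0,0,0,0,0,1,0,0,0,0,0,0,1,0,0,0,0,0,0,1,0,0,0,0,0,0,1]' 20
```

```text
clock: 18.45
tool_pos: [553.5, -111.2, 47.8]
orientation: [-90.1, 0.1, -75.9]
ft_force: [-0.9, 5.2, -12.9]
width: 0.148
```

```bash
python3 -m creep '[0,0,0,0,0,0.001,1,0,0,0,0.0005,0,0.001,1,0,0,0,0,0,0,1,0,0,0,0,0,0,1,0,0,0,0,0,0,1,0,0,0,0,0,0,1,0,0,0,0,0,0,1,0,0,0,0,0,0,1,0,0,0,0,0,0,1,0,0,0,0,0,0,1]' 30
python3 - <<'E'
from fit import *
s=shot('side','s11.png')
c=s['img'][190:270,280:380,::-1]; cv2.imwrite('pics/s11c.png',cv2.resize(c,None,fx=7,fy=7,interpolation=cv2.INTER_CUBIC))
E
```

```text
clock: 19.45
tool_pos: [553.6, -111.2, 48.6]
orientation: [-90.2, 0.1, -75.9]
ft_force: [3.4, 4.7, -22.3]
width: 0.147
```

View pics/s11c.png

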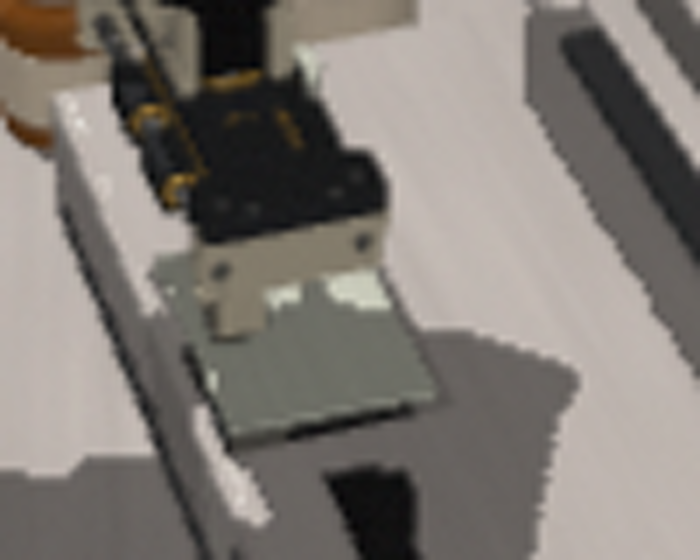

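```bash
python3 -m creep '[0,0,0,-0.0005,0,-0.002,1,0,0,0,-0.001,0,-0.002,1,0,0,0,-0.001,0,-0.002,1,0,0,0,0,0,0,0.2,0,0,0,0,0,0,0.2,0,0,0,0,0,0,0.2,0,0,0,0,0,0.008,0.2,0,0,0,0,0,0.012,0.2,0,0,0,0,0,0.015,0.2,0,0,0,0,0,0.015,0.2]' 20
python3 - <<'E'
from fit import *
s,t=__import__('pickle').load(open('st.pkl','rb'))
q=[616.05,-96.25,.2418]
for n,px in(('bottle',(452.2,162.9)),('mug',(466.7,213.2))):
    X=onz(t,px,0);d=X[:2]-q[:2];c,sn=np.cos(q[2]),np.sin(q[2]);print(n,X,d@[c,sn],d@[-sn,c])
print(st(q,[-40,-127,95]))
E
```

```text
clock: 20.5
tool_pos: [552.7, -111.9, 97.3]
orientation: [-90.0, -0.0, -75.9]
ft_force: [-0.1, -0.1, 0.0]
width: 0.397
bottle [ 737.2291411  -343.65914013    0.        ] 58.4115834586867 -269.2280701801722
mug [ 610.32858934 -378.46889838    0.        ] -73.13246475783849 -272.63874218856495
[ 607.62389092 -229.13341012   95.        ]
```

```bash
python3 -m creep '[0,0,0,0,0,0.015,0.2,0,0,0,0.011,-0.0234,0,0.2,0,0,0,0.011,-0.0234,0,0.2,0,0,0,0.011,-0.0234,0,0.2,0,0,0,0.011,-0.0234,0,0.2,0,0,0,0.011,-0.0236,0,0.2,0,0,0,0,0,-0.01,0.2,0,0,0,0,0,-0.01,0.2,0,0,0,0,0,0,0.2,0,0,0,0,0,0,0.2]' 20
python3 - <<'E'
from fit import *
s=shot('side','s12.png');t=shot('top','t12.png')
c=s['img'][200:290,290:400,::-1]; cv2.imwrite('pics/s12c.png',cv2.resize(c,None,fx=6.5,fy=6.5,interpolation=cv2.INTER_CUBIC))
o=ctrl.observe();f=lambda X:((proj(s,X)+.5-[290,200])*6.5).round()
q=[616.05,-96.25,.2418]
u=np.array([np.cos(.2418+np.pi/2),np.sin(.2418+np.pi/2),0])
print(o['tool_pos'],[f(o['tool_pos']+[0,0,z]-26*u) for z in(0,30,35)],[f(st(q,[-40,-127,z])) for z in (70,95,102)])
E
```

```text
clock: 21.5
tool_pos: [607.2, -228.3, 90.4]
orientation: [-90.0, 0.0, -75.9]
ft_force: [0.2, -1.0, 0.2]
width: 0.395
[ 607.53986047 -228.58078536   91.02200604] [array([316., 449.]), array([316., 393.]), array([316., 384.])] [array([295., 445.]), array([295., 400.]), array([295., 387.])]
```

View pics/s12c.png

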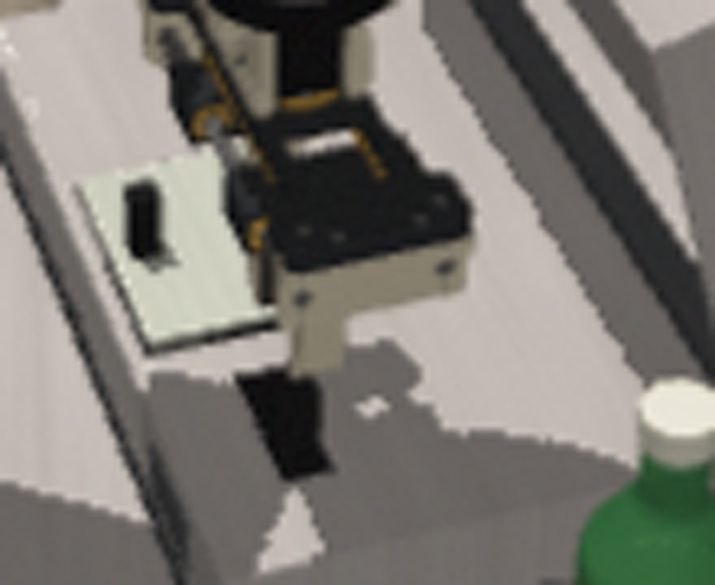

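View pics/t12.png

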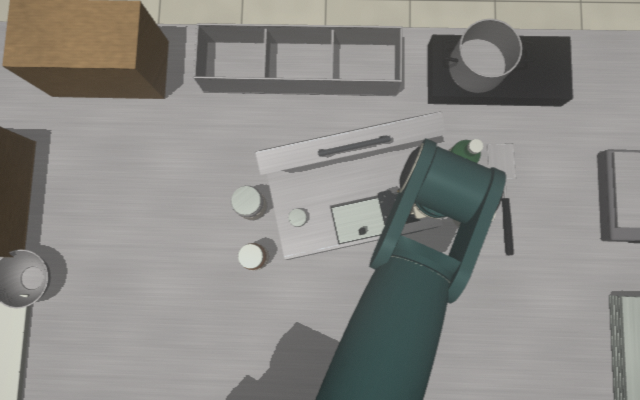

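```bash
python3 -m creep '[0,0,0,0,0,-0.008,0.2,0,0,0,0,0,-0.008,0.2,0,0,0,0,0,-0.008,0.2,0,0,0,0,0,-0.006,0.2,0,0,0,0,0,-0.005,0.2,0,0,0,0,0,-0.004,0.2,0,0,0,0,0,-0.003,0.2,0,0,0,0,0,0,0.2,0,0,0,0,0,0,0.2,0,0,0,0,0,0,0.2]' 15
python3 - <<'E'
from fit import *
s=shot('side','s13.png')
c=s['img'][200:290,290:400,::-1]; cv2.imwrite('pics/s13c.png',cv2.resize(c,None,fx=6.5,fy=6.5,interpolation=cv2.INTER_CUBIC))
E
```

```text
clock: 22.6
tool_pos: [607.6, -229.1, 48.7]
orientation: [-90.0, -0.0, -75.9]
ft_force: [-0.3, -0.1, 0.9]
width: 0.401
```

View pics/s13c.png

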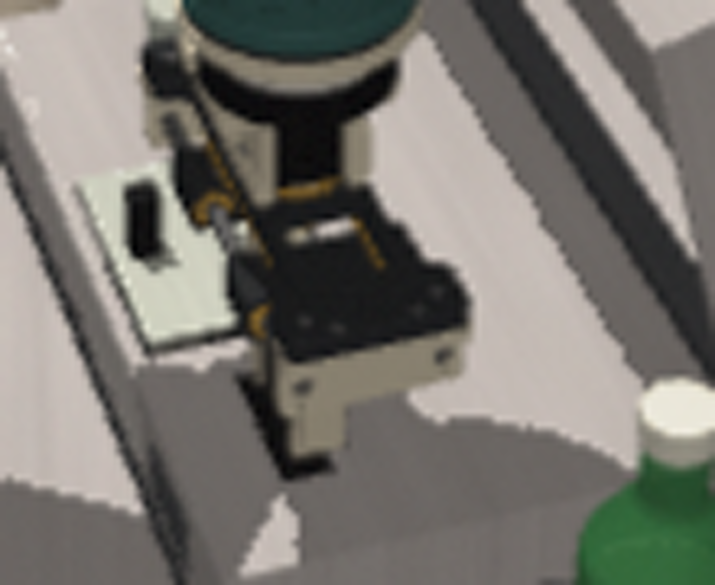

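```bash
python3 -m creep '[0,0,0,0,0,0,1,0,0,0,0,0,0,1,0,0,0,0,0,0,1,0,0,0,0,0,0,1,0,0,0,0,0,0,1,0,0,0,0,0,0,1,0,0,0,0,0,0,1,0,0,0,0,0,0,1,0,0,0,0,0,0,1,0,0,0,0,0,0,1]' 15
```

```text
clock: 23.65
tool_pos: [607.4, -228.8, 48.4]
orientation: [-90.0, 0.0, -75.9]
ft_force: [-2.2, 4.6, 2.5]
width: 0.15
```

Pinched (14 mm). Move it 24 mm to station +y.

```bash
python3 -m creep '[0,0,0,-0.0007,0.0029,0,1,0,0,0,-0.0007,0.0029,0,1,0,0,0,-0.0007,0.0029,0,1,0,0,0,-0.0007,0.0029,0,1,0,0,0,-0.0007,0.0029,0,1,0,0,0,-0.0007,0.0029,0,1,0,0,0,-0.0007,0.0029,0,1,0,0,0,-0.0007,0.0029,0,1,0,0,0,0,0.0002,0,1,0,0,0,0,0,0,1]' 15
```

```text
clock: 24.65
tool_pos: [601.7, -205.5, 48.4]
orientation: [-90.0, 0.0, -75.9]
ft_force: [-4.6, 1.5, 3.1]
width: 0.151
```

```bash
python3 -m creep '[0,0,0,0,0,0,0.2,0,0,0,0,0,0,0.2,0,0,0,0,0,0,0.2,0,0,0,0,0,0.01,0.2,0,0,0,0,0,0.015,0.2,0,0,0,0,0,0.02,0.2,0,0,0,0,0,0.02,0.2,0,0,0,-0.01,0.0188,0,0.2,0,0,0,-0.01,0.0188,0,0.2,0,0,0,-0.01,0.0188,0,0.2]' 15
python3 -m creep '[0,0,0,-0.01,0.0188,0,0.2,0,0,0,-0.009,0.0188,0,0.2,0,0,0,0,0,-0.015,0.2,0,0,0,0,0,-0.015,0.2,0,0,0,0,0,-0.012,0.2,0,0,0,0,0,-0.01,0.2,0,0,0,0,0,-0.005,0.2,0,0,0,0,0,-0.005,0.2,0,0,0,0,0,0,0.2,0,0,0,0,0,0,0.2]' 15
python3 - <<'E'
from fit import *
s=shot('side','s14.png')
c=s['img'][190:280,280:390,::-1]; cv2.imwrite('pics/s14c.png',cv2.resize(c,None,fx=6.5,fy=6.5,interpolation=cv2.INTER_CUBIC))
E
```

```text
clock: 25.65
tool_pos: [571.8, -148.8, 115.0]
orientation: [-89.9, -0.0, -75.9]
ft_force: [-0.6, -0.6, -0.2]
width: 0.398
clock: 26.65
tool_pos: [553.0, -111.8, 51.6]
orientation: [-90.0, -0.0, -75.9]
ft_force: [0.1, 0.8, 0.0]
width: 0.4
```

View pics/s14c.png

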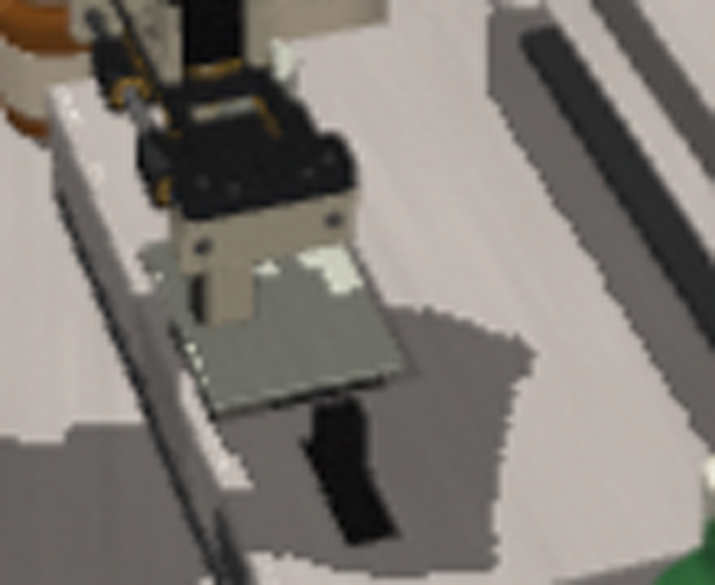

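```bash
python3 -m creep '[0,0,0,0,0,-0.004,0.2,0,0,0,0,0,-0.003,0.2,0,0,0,0,0,-0.002,0.2,0,0,0,0,0,-0.001,0.2,0,0,0,0,0,0,1,0,0,0,0,0,0,1,0,0,0,0,0,0,1,0,0,0,0,0,0,1,0,0,0,0,0,0,1,0,0,0,0,0,0,1]' 35
python3 - <<'E'
from fit import *
q=[616.05,-96.25,.2418]
p0=hatch(q,70,0,29,0)
for k in range(1,25):
    a=np.radians(2.5*k);p=hatch(q,70,0,29,a);print(2.5*k,(p-p0).round(1));p0=p
E
```

```text
clock: 27.7
tool_pos: [552.8, -111.4, 41.4]
orientation: [-90.0, 0.0, -75.9]
ft_force: [-1.4, 2.9, 1.8]
width: 0.146
2.5 [1.3 0.3 3. ]
5.0 [1.4 0.4 3. ]
7.5 [1.5 0.4 2.9]
10.0 [1.7 0.4 2.8]
12.5 [1.8 0.4 2.7]
15.0 [1.9 0.5 2.7]
17.5 [2.  0.5 2.6]
20.0 [2.1 0.5 2.5]
22.5 [2.2 0.5 2.4]
25.0 [2.3 0.6 2.3]
27.5 [2.4 0.6 2.2]
30.0 [2.5 0.6 2.1]
32.5 [2.6 0.6 2. ]
35.0 [2.7 0.7 1.8]
37.5 [2.7 0.7 1.7]
40.0 [2.8 0.7 1.6]
42.5 [2.9 0.7 1.5]
45.0 [2.9 0.7 1.3]
47.5 [3.  0.7 1.2]
50.0 [3.  0.7 1.1]
52.5 [3.1 0.8 0.9]
55.0 [3.1 0.8 0.8]
57.5 [3.1 0.8 0.6]
60.0 [3.2 0.8 0.5]
```

```bash
python3 -m creep '[0,0,0,0.0013,0.0003,0.003,1,0,0,0,0.0014,0.0004,0.003,1,0,0,0,0.0015,0.0004,0.0029,1,0,0,0,0.0017,0.0004,0.0028,1,0,0,0,0,0,0,1,0,0,0,0,0,0,1,0,0,0,0,0,0,1,0,0,0,0,0,0,1,0,0,0,0,0,0,1,0,0,0,0,0,0,1]' 35
```

```text
clock: 28.7
tool_pos: [558.8, -110.0, 53.1]
orientation: [-90.0, 0.0, -75.9]
ft_force: [-1.5, 4.5, -6.7]
width: 0.149
```

```bash
python3 -m creep '[0,0,0,0.0018,0.0004,0.0027,1,0,0,0,0.0019,0.0005,0.0027,1,0,0,0,0.002,0.0005,0.0026,1,0,0,0,0.0021,0.0005,0.0025,1,0,0,0,0.0022,0.0005,0.0024,1,0,0,0,0.0023,0.0006,0.0023,1,0,0,0,0.0024,0.0006,0.0022,1,0,0,0,0.0025,0.0006,0.0021,1,0,0,0,0.0026,0.0006,0.002,1,0,0,0,0.0027,0.0007,0.0018,1]' 35
python3 - <<'E'
from fit import *
s=shot('side','s15.png')
c=s['img'][190:280,280:390,::-1]; cv2.imwrite('pics/s15c.png',cv2.resize(c,None,fx=6.5,fy=6.5,interpolation=cv2.INTER_CUBIC))
E
```

```text
clock: 29.7
tool_pos: [581.0, -104.5, 76.2]
orientation: [-90.1, 0.0, -75.9]
ft_force: [-5.9, 3.5, -9.3]
width: 0.145
```

View pics/s15c.png

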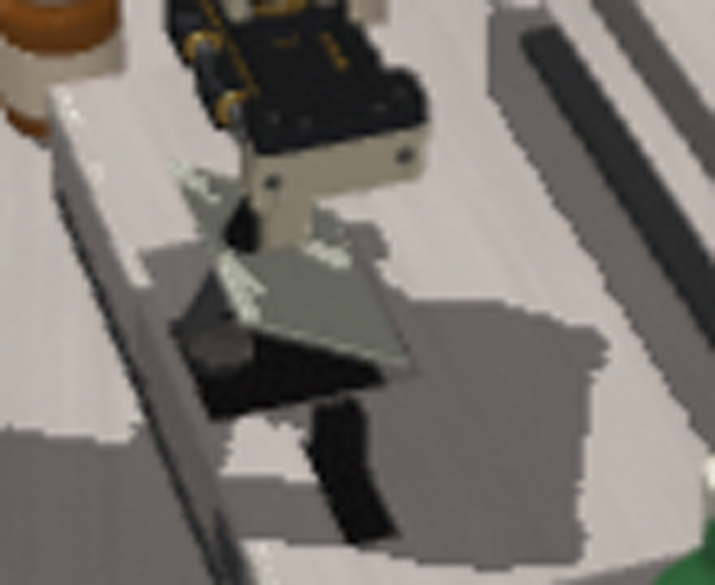

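```bash
python3 -m creep '[0,0,0,0.0027,0.0007,0.0017,1,0,0,0,0.0028,0.0007,0.0016,1,0,0,0,0.0029,0.0007,0.0015,1,0,0,0,0.0029,0.0007,0.0013,1,0,0,0,0.003,0.0007,0.0012,1,0,0,0,0.003,0.0007,0.0011,1,0,0,0,0.0031,0.0008,0.0009,1,0,0,0,0.0031,0.0008,0.0008,1,0,0,0,0.0031,0.0008,0.0006,1,0,0,0,0,0,0,1]' 35
python3 - <<'E'
from fit import *
s=shot('side','s16.png');t=shot('top','t16.png')
c=s['img'][130:290,280:420,::-1]; cv2.imwrite('pics/s16c.png',cv2.resize(c,None,fx=3.7*1.1,fy=3.7*1.1,interpolation=cv2.INTER_CUBIC)[:600])
q=[616.05,-96.25,.2418];k=4.07
for d in(45,50,55,60):print(d,[((proj(s,hatch(q,85,y,5,np.radians(d)))+.5-[280,130])*k).round() for y in(56,-56)])
print(((proj(s,hatch(q,0,-56,5,0))+.5-[280,130])*k).round())
E
```

```text
clock: 30.75
tool_pos: [607.9, -97.9, 87.5]
orientation: [-90.0, 0.0, -75.9]
ft_force: [-8.7, 4.6, -3.9]
width: 0.142
45 [array([126., 325.]), array([174., 424.])]
50 [array([133., 318.]), array([182., 417.])]
55 [array([142., 311.]), array([191., 410.])]
60 [array([151., 305.]), array([201., 404.])]
[255. 474.]
```

View pics/s16c.png

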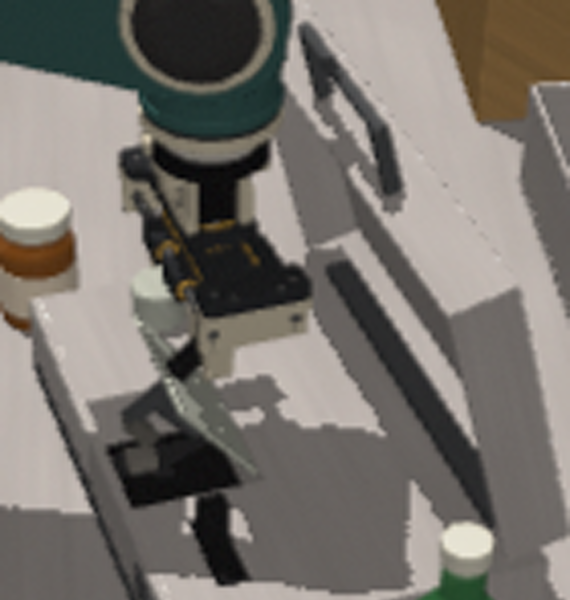

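View pics/t16.png

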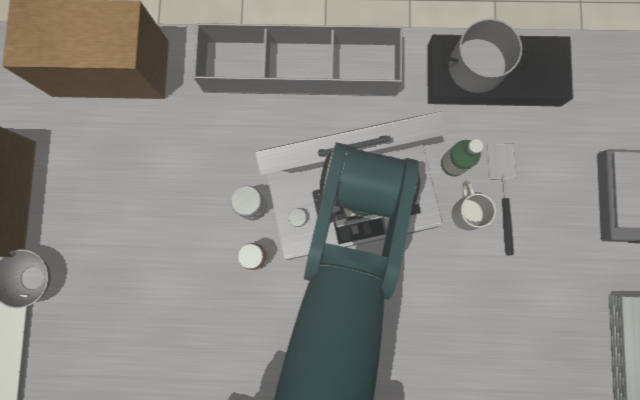

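```bash
python3 -m creep '[0,0,0,0,0,0,1,0,0,0,0,0,0,1,0,0,0,0,0,0,1,0,0,0,0,0,0,1,0,0,0,0,0,0,1,0,0,0,0,0,0,1,0,0,0,0,0,0,1,0,0,0,0,0,0,1,0,0,0,0,0,0,1,0,0,0,0,0,0,1]' 35
python3 - <<'E'
from fit import *
a=cv2.imread('pics/s16.png').astype(int);s=shot('side','s17.png');b=cv2.imread('pics/s17.png').astype(int)
d=np.abs(a-b).max(2)[130:290,280:420];print((d>40).sum())
for n in('jar','can','bottle','mug','tin','spatula'):
    for r in ctrl.pinpoint(s,n)[:1]: print(n,r['pixel'],r['score'])
print(ctrl.close_job())
E
```

```text
clock: 31.85
tool_pos: [607.7, -98.0, 87.4]
orientation: [-90.0, 0.0, -75.9]
ft_force: [-7.3, 4.5, -4.8]
width: 0.143
14
jar [294.4, 208.3] 0.58
bottle [388.7, 316.5] 0.74
mug [341.8, 330.7] 0.75
tin [320.3, 209.4] 0.69
spatula [361.7, 360.5] 0.6
the job is handed in; nothing more can be done
None
```

I opened the hood and the hatch in the order asked and handed the job in at about 32 s, with the gripper still holding the hatch pull. No verdict was reported.

- **Hood:** I pinched its bar, raised it along its arc to about 75°, let go and backed off. It stayed there in every later picture.
- **Hatch tug:** The pull gave about 2–3 mm, then the force rose to 22 N, so the hatch was caught. I eased it back shut and released it.
- **Thumb slide:** It was at its right end. I moved it 24 mm to its left end.
- **Hatch lift:** The hatch then lifted freely at about 7–9 N. The pictures put it at about 52–55°, pinched at 35 N with the jaws about 13 mm apart. One second of holding still showed no movement, and the force stayed at about 10 N.
- **Things around it:** The jar, bottle, mug, tin and spatula looked unmoved. The can was not found by the detection network in either the first or the last side picture, but a grey-topped container that looks like it stood in the same place in the first and last top pictures.

**Disagreement:** The fingers looked about 30–40 mm higher in the side camera than the reported tool height. My first attempt on the hood bar therefore closed on nothing, just above it. After that I set every height from the pictures and checked it by jaw opening and force.

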